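Unlatch and open the gate of the hat-block pen

TASK

Open the slatted gate of the hat-block pen: gently press the thumb lever down until the latch bar has risen out of its keeper, ease the gate out while the lever is held down, then swing it out to about a right angle, let the bar drop back to level and leave the gate standing open. Work the latch by its thumb lever only: do not touch the bar, do not strain it against the keeper, do not fling the gate, and leave the other things on the bench where they are.

Things in the scene. Friction and masses are not known exactly. Their poses are not given: they have to be found in the camera images.
- cabinet: The pen: fixed low wooden cupboard, 190 mm deep (x), 340 mm wide (y), 150 mm high, holding wooden hat blocks. Origin: centre of its underside, on the bench. x points from its front (gate side, towards the robot) to its back, y to the left seen from the robot, z up. The front face lies 95 mm before the origin.
- post (a point): Point on the front post's face where the dark steel keeper is screwed: 134 mm left of the pen's centre, 130 mm up. The keeper is a bracket of an upright front lip with a hard bridge 16 mm above the lip's top. The 12 mm bar rests behind the lip and comes out only forwards, between the two. The keeper sits up to 13 mm higher or lower from pen to pen; its height is not among the readings.
- gate_hinge (a point): A point on the gate's upright hinge axis, at the right-hand end (-y of the pen) of its front face, 100 mm above the bench. It carries the gate's axes: y runs along the closed gate from hinge to free end, -x is outward.
- gate (a joint): Swing of the slatted gate, rad: 0 shut, growing as its free end swings out towards the robot (anticlockwise from above), stop at 1.75. Gate 244 mm long, up to 20 mm thick, top 146 mm above the bench, 0.5 kg. Its stiff hinge (0.06 N m) keeps it where it is left. The bar's end, 283 mm from the hinge, is clear of the keeper once the gate is past about 0.1 rad.
- latch (a joint): Tilt of the steel latch, rad: thumb lever and bar are one piece, a see-saw on the gate's front. 0: bar level, dropped; grows as the thumb lever goes down and the bar rises; falls back by its weight (1 to 2 N at the thumb plate). The bar clears the lip at 0.035 to 0.34 and hits the hard bridge 0.02 to 0.04 later, at 0.075 to 0.365, according to the keeper's height.
- thumb (a point): Centre of the thumb plate's top face, 140 mm above the bench when level, 125 mm from the hinge along the gate, 43 mm in front of it, 60 mm from the pivot (sinks 60 mm per rad, 5 to 22 mm to the stop). Plate 40 mm wide along the gate, ends open; an upturned lip, 15 mm high, starts 23 mm outward. Closed fingers pressing here draw the gate by friction and lip. Axes: -x outward, y to free end.
- bar: The latch bar, the other arm of the latch: steel, 12 mm high, 10 mm thick, from the pivot 98 mm along +y past the gate's free end into the keeper. Origin on the pivot axis, 12 mm in front of the gate's face; y runs along the bar.
- crown_a: Wooden dome-shaped hat block in the pen, 104 mm across, 95 mm high; origin under its centre. Bystander.
- crown_b: Smaller dark wooden hat block in the pen, 94 mm across, 81 mm high; origin under its centre. Bystander.
- brim_ring: Wooden ring, 110 mm across, 18 mm high, lying on the pen's top; origin under its centre. Bystander.
- spool: White thread spool, 38 mm across, 42 mm high, on the pen's top; origin under its centre. Bystander.
- pin_jar: Glass jar with a metal lid, 60 mm across, 80 mm high, on the bench to the left of the pen; origin under its centre. Bystander.
- mallet: Wooden mallet lying on the bench to the right of the gate; origin at its underside. Bystander.
- brush: Wooden brush lying on the bench in front of the pen to its left, outside the gate's swing; origin at its underside. Bystander.

How it is judged:
On the way, in this order (a step that is already met when the one before it is completed fails the run):
1. the bar is lifted by the thumb lever while the gate is still shut (value of joint latch above 0.03 rad and value of joint gate below 0.05 rad), for 0.1 s.
2. the gate is out past the keeper (value of joint gate above 0.15 rad), for 0.1 s.
At the end, for the whole second after the job is handed in: The gate stands still (under 0.05 rad/s) at 1.25 rad (72 degrees) or more from shut, and the latch bar has dropped back to level (latch under 0.03 rad) (value of joint gate above 1.25 rad and value of joint latch below 0.03 rad and not (velocity of joint gate above 0.05 rad/s) and not (velocity of joint gate below -0.05 rad/s)); the robot touches nothing.
It fails at once if the bar is strained: more than 12 N between the bar and the keeper or anything else (contact force between bar and anything else above 12 N).
It fails at once if the fingers work the bar directly instead of the thumb lever (more than 1 N on it) (contact force between bar and the fingers above 1 N).
It fails at once if the gate is flung (faster than 2 rad/s) (velocity of joint gate above 2 rad/s).
It fails at once if a bystander is moved by more than 20 mm (distance of any of crown_a, crown_b, brim_ring, spool, pin_jar, mallet, brush from where it was at the start of the episode above 0.02 m).
It also fails if it takes over 70 s, if anything falls off the work surface, if the arm or the gripper's body presses on something with over 40 N, if the wrist force passes 120 N, or if a joint passes its speed limit or range.

ROBOT

A 6-joint arm with a two-finger parallel gripper is mounted at the origin on the work surface. World frame = base frame: x ahead of the robot, y to its left, z up, the work surface at z = 0. Lengths are in m, angles in rad, forces in N, time in s.
With the tool pointing down it reaches from about 0.3 to 0.775 m from the base axis. Payload 14.6 kg.
Tool frame: the origin (TCP) lies at the very end of the fingers, on their centre line; the grasp point (between the pads) lies 19 mm behind it; y points along the fingers, x is the direction in which the jaws open and shut, and the axes are right-handed (so a half turn about y gives the same grasp; the last joint's range is limited). The gripper opens to 94 mm and grips with 3 to 60 N. Pads are 16 mm wide; open, the fingers measure 119 mm over their backs; the gripper's body (75 mm by 177 mm) begins 78 mm behind the grasp point.
Start: joints at [-1.285, 0.3, 1.521, -0, 1.321, -0.067], TCP at [0.19, -0.516, 0.205] pointing down, gripper open.
Joint ranges: [-3.03, 3.03], [-0.79, 2.21], [0.23, 2.52], [-1.04, 4.18], [0, 3.07], [-2.55, 2.55]. Speed limits (rad/s): [2.22, 2.22, 2.57, 3.14, 3.14, 3.14].

INTERFACE

Orientations are given as [roll, pitch, yaw] about the fixed x, y, z axes, in that order (R = Rz(yaw) Ry(pitch) Rx(roll)).
In Python, from station import * gives the robot as it stands.
- The arm moves only by the tool send_rows, never from a script. Its argument "series" is text: rows parted by semicolons, each of 7 numbers parted by spaces: the turn, a rotation vector about the tool's x, y, z in units of 5 degrees (1.0 is 5 degrees), then the shift along the tool's x, y, z in cm, then the opening, from -1 (shut) to 1 (fully open). A call has exactly 10 rows; each row is the pose to reach, as a shift and turn from the pose commanded when the call began, along the tool's axes at that moment; what a row does not reach only later rows make up. A row lasts 1/12 s, in which the tool goes at most 41.7 mm and 7.16 degrees, less where a joint would pass 70% of its speed; a pose out of reach is approached as far as the arm can. A call with a gripper value outside its range is refused whole. The fingers move at their own pace and stop on an object; "newtons" is the grip in N (left out, the last holds). Time passes only in rows, so rows that repeat a pose let the fingers close, or fill a call up. It gives the time, the measured TCP pose, the force and the opening at its end, in the units of the state.
- get_obs(): the state, without advancing time (a new reading comes with each control period).
- camera(name): name is "scene" or "top" or "wrist"; returns the picture (384x512x3 uint8, red, green, blue); there is no depth.
- camera_info(name): a dict with "K" (3x3 intrinsics, pixels), "R" (3x3) and "t" (3): a world point X has camera coordinates R X + t; the wrist camera has in their place "mount" (4x4, takes a point from camera to tool coordinates, whose origin is the TCP and whose axes are the tool frame's). Camera axes: x right, y down, z forward; pixel columns grow to the right and rows downward; lengths in m; the calibration is good to about 2 mm. A picture is of the moment at which its call begins: read the wrist's pose just before it. camera_info takes no time and is no camera call.
- hand_in(): hands the job in, once; it reports no verdict.
The state is a dict: "time_s": time; "qpos": joint angles; "joint_vel": joint speeds; "tau": joint torques, N m; "ee_pos": TCP position; "eef_rot": TCP orientation; "force": force on the tool from outside, world axes, zero at the start; "moment": the same for the moment, N m; "grip_width": finger opening in m.
Only numpy, scipy, OpenCV 4.12 (cv2) and the standard library are available. Lean on these libraries where they do the work, as an engineer would, in place of code of your own. Each camera call takes 0.05 s, during which the arm holds its last target. There are 200 camera calls.

## Working session

There is one attempt and no reset: what is moved stays moved. The work goes in short steps, Python scripts to look and compute and a tool call to move; the robot and the scene stay as the last step left them, time stands still between calls to the robot, and variables do not carry over. Pictures are saved under pics/ and viewed, on a budget of 10 in all, crops included, one or two more only if the job needs it, and the job is handed in when it is done.

Besides the shell and the picture viewer there is one more tool, called after "Emit:" as name(argument=value, ...), one argument or row to a line, values as JSON. send_rows: Moves the arm, as the interface text tells. Its arguments: {"type":"object","properties":{"series":{"type":"string"},"newtons":{"type":"number"}},"required":["series"]}

```bash
mkdir -p pics; python3 - <<'E'
from station import *
import cv2,numpy as np
for n in("scene","top"):
    cv2.imwrite(f"pics/{n}0.png",camera(n)[:,:,::-1]); i=camera_info(n); print(n,{k:np.round(v,4).tolist() for k,v in i.items() if k in("K","R","t")})
print(np.round(camera_info("wrist")["mount"],4).tolist())
o=get_obs();print(o["time_s"],o["ee_pos"],o["eef_rot"],o["force"],o["grip_width"])
E
```

```text
scene {'K': [[474.9744, 0.0, 249.9364], [0.0, 474.9744, 189.0836], [0.0, 0.0, 1.0]], 'R': [[0.1023, -0.9947, 0.009], [-0.9403, -0.0997, -0.3255], [0.3246, 0.0249, -0.9455]], 't': [-0.0482, 0.6298, 1.0823]}
top {'K': [[363.1507, 0.0, 250.9282], [0.0, 363.1507, 194.5494], [0.0, 0.0, 1.0]], 'R': [[0.0238, -0.9994, -0.0244], [-0.9976, -0.0222, -0.0652], [0.0646, 0.0259, -0.9976]], 't': [0.004, 0.6445, 0.9793]}
[[1.0, -0.0011, 0.0008, -0.0002], [-0.001, -0.2719, 0.9623, -0.1781], [-0.0009, -0.9623, -0.2719, 0.0796], [0.0, 0.0, 0.0, 1.0]]
0.1 [ 0.18996797 -0.51591103  0.204966  ] [-1.57070335e+00  1.00308174e-03 -1.21802137e+00] [ 0.08747909 -0.58561136  0.27987735] 0.09403390906237698
```

View pics/scene0.png

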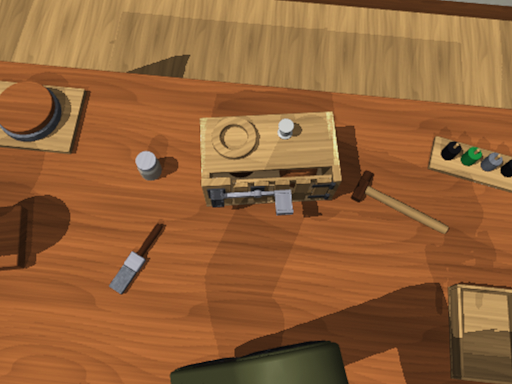

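View pics/top0.png

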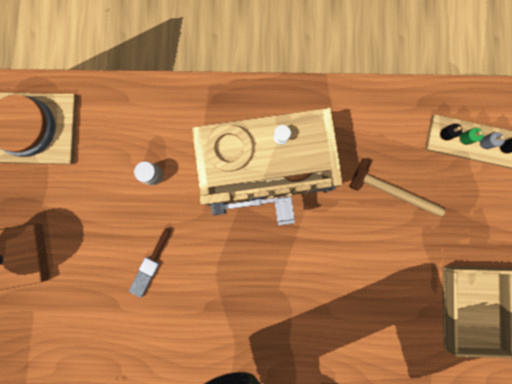

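The scene view shows the thumb plate near (284,203), bar running left to the keeper near (215,197). In the top view the plate is near (286,211) and the keeper near (218,209); the mallet is right at (362,175), and the brush left at (150,265).

```bash
cat > h.py <<'E'
from station import *
import cv2,numpy as np
def ray(n,uv,z):
    i=camera_info(n);R,t,K=np.array(i["R"]),np.array(i["t"]),np.array(i["K"])
    c=-R.T@t;d=R.T@np.linalg.inv(K)@np.array([*uv,1.]);return c+d*(z-c[2])/d[2]
E
python3 - <<'E'
from h import *
a=cv2.imread("pics/top0.png");b=cv2.imread("pics/scene0.png")
c=[cv2.resize(a[95:235,180:355],None,fx=4.4,fy=4.2,interpolation=cv2.INTER_CUBIC)[:590],cv2.resize(b[100:225,190:350],None,fx=4.8,fy=4.7,interpolation=cv2.INTER_CUBIC)]
cv2.imwrite("pics/topc.png",c[0]);cv2.imwrite("pics/scec.png",c[1])
for n,im,z in(("top",a,.14),("scene",b,.14)):
    hsv=cv2.cvtColor(im,cv2.COLOR_BGR2HSV);m=((hsv[:,:,1]<60)&(hsv[:,:,2]>110)).astype(np.uint8)
    m[:185]=0;m[232:]=0;m[:,:200]=0;m[:,350:]=0
    for q in cv2.findContours(m,0,1)[0]:
        if cv2.contourArea(q)>25:
            r=cv2.minAreaRect(q);print(n,cv2.contourArea(q),r)
            for p in cv2.boxPoints(r):print(p,ray(n,p,z).round(4))
for p in((193,128),(331,109),(341,163),(201,197)):print(p,ray("top",p,.15).round(4))
E
```

```text
top 643.0 ((257.36468505859375, 212.2411651611328), (27.68743896484375, 71.8646240234375), 85.60128784179688)
[220.47644 201.1941 ] [0.6188 0.0893 0.14  ]
[292.1294  195.68233] [ 0.636 -0.084  0.14 ]
[294.25293 223.28822] [ 0.5696 -0.0902  0.14  ]
[222.59998 228.8    ] [0.5521 0.0822 0.14  ]
scene 499.0 ((259.5133056640625, 201.43898010253906), (23.08031463623047, 64.66728210449219), 88.26429748535156)
[226.84496 190.88347] [0.6091 0.0716 0.14  ]
[291.48257 188.92476] [ 0.6307 -0.0837  0.14  ]
[292.18164 211.99449] [ 0.5727 -0.0897  0.14  ]
[227.54404 213.9532 ] [0.5517 0.0631 0.14  ]
(193, 128) [0.7953 0.1606 0.15  ]
(331, 109) [ 0.8479 -0.1736  0.15  ]
(341, 163) [ 0.7165 -0.1987  0.15  ]
(201, 197) [0.6273 0.1355 0.15  ]
```

View pics/topc.png

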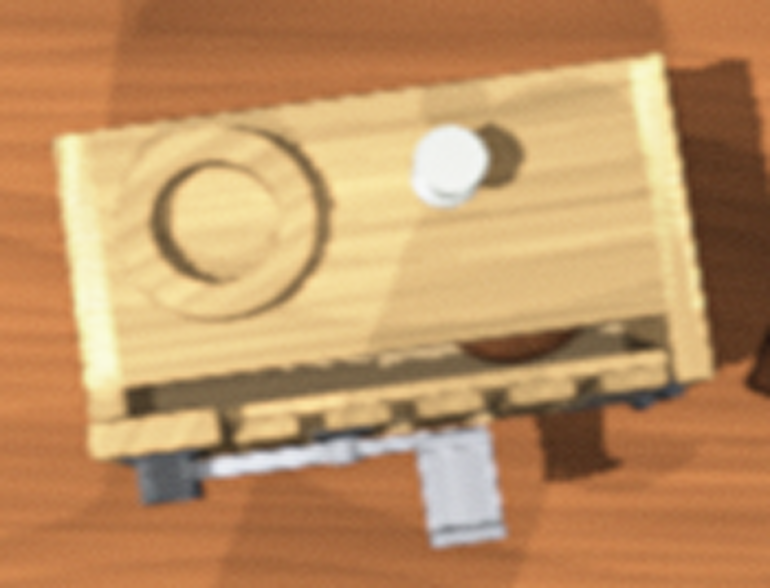

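Crop (4.4x/4.2y, offset 180,95): roof corners (55,138), (660,55), (710,378), (95,460). Plate corners about (417,445), (490,430), (505,535), (430,548), with lip line at row ~528; keeper at (170,480).

```bash
python3 - <<'E'
from h import *
def P(c,z): return ray("top",(180+c[0]/4.4,95+c[1]/4.2),z)
C=np.array([P(c,.15) for c in((55,138),(660,55),(710,378),(95,460))]);print(C.round(4))
print("sides",[np.linalg.norm(C[i]-C[(i+1)%4]).round(3) for i in range(4)])
f=C[3]-C[2];g=C[0]-C[1];yaw=[np.arctan2(-v[0],v[1]) for v in(f,g)];ex=[np.arctan2(v[1],v[0]) for v in (C[0]-C[3],C[1]-C[2])]
print("yaws",yaw,ex)
y=np.mean(yaw+ex);R=np.array([[np.cos(y),-np.sin(y)],[np.sin(y),np.cos(y)]])
c=C[:,:2].mean(0);print("yaw",y,"centre",c)
for n,q,z in(("plate bl",(417,445),.14),("br",(490,430),.14),("lipr",(505,530),.155),("lipl",(430,543),.155),("keeper",(170,480),.14),("hinge r",(680,392),.14)):
    w=P(q,z)[:2];print(n,w.round(4),"cab frame",(R.T@(w-c)).round(4))
E
```

```text
[[ 0.7956  0.1618  0.15  ]
 [ 0.8501 -0.1712  0.15  ]
 [ 0.6636 -0.2     0.15  ]
 [ 0.6093  0.1335  0.15  ]]
sides [np.float64(0.337), np.float64(0.189), np.float64(0.338), np.float64(0.189)]
yaws [np.float64(0.1614525428352258), np.float64(0.16218899526468955)] [np.float64(0.1510081374277267), np.float64(0.15328696360108557)]
yaw 0.1569841597821819 centre [ 0.72965332 -0.01895653]
plate bl [ 0.6223 -0.0423] cab frame [-0.1097 -0.0063]
br [ 0.6319 -0.0822] cab frame [-0.1065 -0.0472]
lipr [ 0.5747 -0.0899] cab frame [-0.1641 -0.0459]
lipl [ 0.5665 -0.0498] cab frame [-0.166  -0.0049]
keeper [0.599  0.0932] cab frame [-0.1115  0.1312]
hinge r [ 0.6561 -0.1859] cab frame [-0.0987 -0.1534]
```

Sizes agree with the given ones (337x189 mm). The thumb is at about (0.596,-0.067), yaw 0.157. I'll take a closer look at the keeper with the wrist camera to estimate the clearance.

```bash
cat >> h.py <<'E'
from scipy.spatial.transform import Rotation as Ro
def rel(p,R):  # row numbers to world pose
    o=get_obs();A=Ro.from_euler("xyz",o["eef_rot"]);
    print("row",((A.inv()*R).as_rotvec(degrees=True)/5).round(2),(A.inv().apply(np.array(p)-o["ee_pos"])*100).round(2))
def axes(y,z):
    y,z=np.array(y,float),np.array(z,float);y/=np.linalg.norm(y);x=np.cross(y,z);x/=np.linalg.norm(x)
    return Ro.from_matrix(np.c_[x,y,np.cross(x,y)])
E
python3 -c "
from h import *
print(camera_info('wrist')['K'])
rel([.49,.06,.19],axes([.906,0,-.423],[.423,0,.906]))"
```

```text
[[338.2296446    0.         254.23668527]
 [  0.         338.2296446  183.40386252]
 [  0.           0.           1.        ]]
row [12.85  3.59 -2.3 ] [-43.68   1.54  48.05]
```

Emit:
send_rows(
  series="6 1.7 -1.1 -22 0 24 1; 6 1.7 -1.1 -22 0 24 1; 6 1.7 -1.1 -22 0 24 1; 6 1.7 -1.1 -22 0 24 1; 6 1.7 -1.1 -22 0 24 1; 12.8 3.6 -2.3 -43.7 1.5 48 1; 12.8 3.6 -2.3 -43.7 1.5 48 1; 12.8 3.6 -2.3 -43.7 1.5 48 1; 12.8 3.6 -2.3 -43.7 1.5 48 1; 12.8 3.6 -2.3 -43.7 1.5 48 1",
)

```text
time_s: 0.93
ee_pos: [0.379, -0.1613, 0.201]
eef_rot: [-0.481, -0.008, -1.557]
force: [1.4, -0.8, 0.7]
grip_width: 0.094
```

```bash
python3 -c "
from h import *
rel([.49,.06,.19],axes([.906,0,-.423],[.423,0,.906]));o=get_obs();print(o['ee_pos'],o['qpos'],o['time_s'])"
```

```text
row [ 0.51  0.15 -0.1 ] [-21.99  10.53   4.44]
[ 0.37900523 -0.16128087  0.20100075] [-1.03731758 -0.29131838  2.50589964  1.43643304  0.88595883 -0.47303569] 0.9333
```

Emit:
send_rows(
  series="0.5 0.15 -0.1 -22 10.5 4.4 1; 0.5 0.15 -0.1 -22 10.5 4.4 1; 0.5 0.15 -0.1 -22 10.5 4.4 1; 0.5 0.15 -0.1 -22 10.5 4.4 1; 0.5 0.15 -0.1 -22 10.5 4.4 1; 0.5 0.15 -0.1 -22 10.5 4.4 1; 0.5 0.15 -0.1 -22 10.5 4.4 1; 0.5 0.15 -0.1 -22 10.5 4.4 1; 0.5 0.15 -0.1 -22 10.5 4.4 1; 0.5 0.15 -0.1 -22 10.5 4.4 1",
)

```text
time_s: 1.77
ee_pos: [0.4844, 0.027, 0.1998]
eef_rot: [-0.422, -0.002, -1.568]
force: [1.3, 0.5, -0.2]
grip_width: 0.0944
```

```bash
python3 -c "
from h import *
o=get_obs();np.savez('w1.npz',p=o['ee_pos'],r=o['eef_rot']);print(o['ee_pos'],o['eef_rot'],o['qpos'],o['time_s'])
im=camera('wrist');cv2.imwrite('pics/w1.png',im[:,:,::-1])"
```

```text
[0.48443687 0.02699934 0.19981303] [-0.42236784 -0.0017729  -1.56815942] [-0.04243455 -0.16583136  2.46638892  3.00869402  0.30958831 -1.46424951] 1.7667
```

View pics/w1.png

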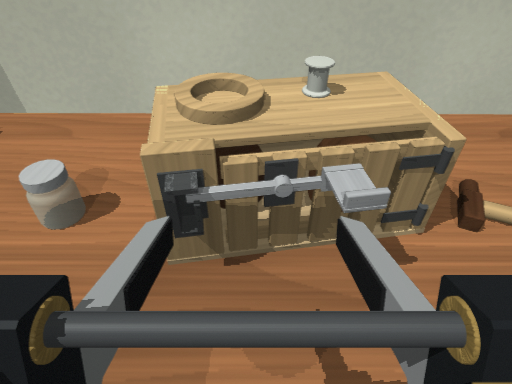

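The wrist view shows the keeper (160-205, 172-235), bar (190-330, ~187), pivot at (283,187) and plate (325-388, 165-208). I'll zoom in on the keeper.

```bash
python3 -c "
from h import *
im=cv2.imread('pics/w1.png')[160:245,150:262];cv2.imwrite('pics/w1c.png',cv2.convertScaleAbs(cv2.resize(im,None,fx=7,fy=7,interpolation=cv2.INTER_CUBIC),alpha=1.8))"
```

```text
(no output)
```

View pics/w1c.png

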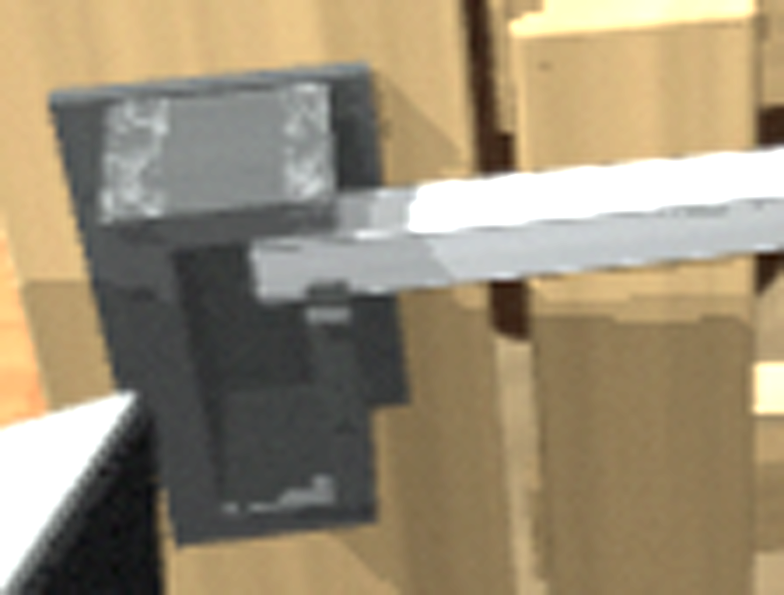

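The bar sits just above the keeper's lip (lip top near crop (330,285), bar underside ~(300,295)) with the bridge edge at row ~230. So the keeper is low, and I expect about 5-9 mm of thumb travel to the stop. Next I check the plate position and plan the approach.

```bash
python3 -c "
from h import *
w=np.load('w1.npz');A=Ro.from_euler('xyz',w['r']).as_matrix();i=camera_info('wrist');M=np.array(i['mount']);K=np.array(i['K'])
c=A@M[:3,3]+w['p']
a=.157;R=np.array([[np.cos(a),-np.sin(a)],[np.sin(a),np.cos(a)]])
for q,z in(((325,169),.14),((364,165),.14),((388,191),.155),((343,197),.155),((283,187),.135)):
    d=A@M[:3,:3]@np.linalg.inv(K)@[*q,1];P=c+d*(z-c[2])/d[2];print(q,P.round(4),(R.T@(P[:2]-[.7297,-.019])).round(4))
D=axes([0,0,-1],[.988,.156,0])
rel([.54,-.04,.28],D);rel([.5876,-.0678,.20],D)"
```

```text
(325, 169) [ 0.6204 -0.0431  0.14  ] [-0.1118 -0.0067]
(364, 165) [ 0.6272 -0.0835  0.14  ] [-0.1113 -0.0477]
(388, 191) [ 0.5704 -0.0867  0.155 ] [-0.168 -0.042]
(343, 197) [ 0.5626 -0.0469  0.155 ] [-0.1694 -0.0014]
(283, 187) [ 5.985e-01 -3.000e-04  1.350e-01] [-0.1266  0.0389]
row [-13.13  -1.61   1.02] [6.73 1.74 9.61]
row [-13.13  -1.61   1.02] [9.52 9.36 4.27]
```

Emit:
send_rows(
  series="-2 0 0 3 -3 6 0; -5 -0.6 0.4 6.7 1.7 9.6 -1; -8 -1 0.6 6.7 1.7 9.6 -1; -13.1 -1.6 1 6.7 1.7 9.6 -1; -13.1 -1.6 1 6.7 1.7 9.6 -1; -13.1 -1.6 1 6.7 1.7 9.6 -1; -13.1 -1.6 1 6.7 1.7 9.6 -1; -13.1 -1.6 1 6.7 1.7 9.6 -1; -13.1 -1.6 1 6.7 1.7 9.6 -1; -13.1 -1.6 1 6.7 1.7 9.6 -1",
  newtons=20,
)

```text
time_s: 2.65
ee_pos: [0.532, 0.0124, 0.2719]
eef_rot: [-0.548, 0.048, -1.419]
force: [0.6, 0.8, 0.6]
grip_width: 0.0307
```

```bash
python3 -c "
from h import *
D=axes([0,0,-1],[.988,.156,0]);rel([.5876,-.0678,.18],D);o=get_obs();print(o['ee_pos'],o['qpos'],o['time_s'],o['force'],o['grip_width'])"
```

```text
row [-11.72  -0.33  -0.47] [ 9.2   8.22 -5.25]
[0.53200292 0.01237685 0.27189587] [-0.21572323 -0.20344917  2.20491913  1.16008689  0.36844538  0.27808191] 2.65 [0.6313151  0.82921145 0.64111404] 0.030704799033604232
```

Emit:
send_rows(
  series="-11.7 -0.3 -0.5 7 2 1 -1; -11.7 -0.3 -0.5 7 2 1 -1; -11.7 -0.3 -0.5 7 2 1 -1; -11.7 -0.3 -0.5 7 2 1 -1; -11.7 -0.3 -0.5 7 2 1 -1; -11.7 -0.3 -0.5 7 2 1 -1; -11.7 -0.3 -0.5 9.2 5.1 -0.1 -1; -11.7 -0.3 -0.5 9.2 5.1 -0.1 -1; -11.7 -0.3 -0.5 9.2 5.1 -0.1 -1; -11.7 -0.3 -0.5 9.2 5.1 -0.1 -1",
)

```text
time_s: 3.48
ee_pos: [0.5894, -0.0712, 0.2398]
eef_rot: [-1.575, -0.004, -1.42]
force: [-1.4, 0.5, -0.4]
grip_width: 0.0004
```

```bash
python3 -c "
from h import *
D=axes([0,0,-1],[.988,.156,0]);rel([.5876,-.0678,.165],D);o=get_obs();print(o['ee_pos'],o['qpos'],o['time_s'],o['force'],o['grip_width'])"
```

```text
row [ 0.05 -0.07  0.05] [-0.4   7.48 -0.1 ]
[ 0.58944615 -0.07121672  0.23978305] [-0.17955939  0.37788245  1.33774735 -0.00522187  1.42867413  1.24140893] 3.4833 [-1.38063981  0.46314349 -0.40853365] 0.00041366622678329823
```

Emit:
send_rows(
  series="0 0 0 -0.4 2 -0.1 -1; 0 0 0 -0.4 4 -0.1 -1; 0 0 0 -0.4 6 -0.1 -1; 0 0 0 -0.4 7.5 -0.1 -1; 0 0 0 -0.4 8 -0.1 -1; 0 0 0 -0.4 8.5 -0.1 -1; 0 0 0 -0.4 9 -0.1 -1; 0 0 0 -0.4 9.3 -0.1 -1; 0 0 0 -0.4 9.5 -0.1 -1; 0 0 0 -0.4 9.5 -0.1 -1",
)

```text
time_s: 4.32
ee_pos: [0.5881, -0.0661, 0.1461]
eef_rot: [-1.564, -0.0, -1.417]
force: [0.1, 0.1, -0.6]
grip_width: 0.0006
```

```bash
cat > s.py <<'E'
from h import *
o=get_obs();w=o["ee_pos"];a=.157
R=np.array([[np.cos(a),-np.sin(a)],[np.sin(a),np.cos(a)]])
print(o["time_s"],w.round(4),"cab",(R.T@(w[:2]-[.7297,-.019])).round(4),"F",o["force"].round(2))
E
python3 s.py; python3 -c "
from h import *
cv2.imwrite('pics/w2.png',camera('wrist')[:,:,::-1])"
```

```text
4.3167 [ 0.5881 -0.0661  0.1461] cab [-0.1473 -0.0243] F [ 0.12  0.13 -0.55]
```

View pics/w2.png

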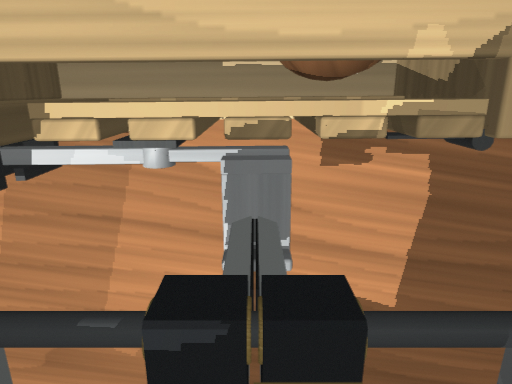

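The closed finger tips at (254,225) are centred on the plate (222-290, 155-265), inside the lip. I'll descend onto it.

Emit:
send_rows(
  series="0 0 0 0 0.1 0 -1; 0 0 0 0 0.2 0 -1; 0 0 0 0 0.3 0 -1; 0 0 0 0 0.4 0 -1; 0 0 0 0 0.5 0 -1; 0 0 0 0 0.55 0 -1; 0 0 0 0 0.6 0 -1; 0 0 0 0 0.65 0 -1; 0 0 0 0 0.7 0 -1; 0 0 0 0 0.7 0 -1",
)

```text
time_s: 5.2
ee_pos: [0.5882, -0.0661, 0.1392]
eef_rot: [-1.564, -0.0, -1.417]
force: [-0.1, -1.0, 1.5]
grip_width: 0.0005
```

```bash
python3 s.py
```

```text
5.2 [ 0.5882 -0.0661  0.1392] cab [-0.1472 -0.0244] F [-0.14 -1.01  1.47]
```

Contact probable. Now I go on in small steps.

Emit:
send_rows(
  series="0 0 0 0 0.02 0 -1; 0 0 0 0 0.05 0 -1; 0 0 0 0 0.08 0 -1; 0 0 0 0 0.11 0 -1; 0 0 0 0 0.14 0 -1; 0 0 0 0 0.17 0 -1; 0 0 0 0 0.2 0 -1; 0 0 0 0 0.2 0 -1; 0 0 0 0 0.2 0 -1; 0 0 0 0 0.2 0 -1",
)

```text
time_s: 6.03
ee_pos: [0.5881, -0.0659, 0.137]
eef_rot: [-1.564, -0.0, -1.417]
force: [-0.1, -2.2, 2.4]
grip_width: 0.0005
```

Emit:
send_rows(
  series="0 0 0 0 0.02 0 -1; 0 0 0 0 0.04 0 -1; 0 0 0 0 0.06 0 -1; 0 0 0 0 0.08 0 -1; 0 0 0 0 0.08 0 -1; 0 0 0 0 0.08 0 -1; 0 0 0 0 0.08 0 -1; 0 0 0 0 0.08 0 -1; 0 0 0 0 0.08 0 -1; 0 0 0 0 0.08 0 -1",
)

```text
time_s: 6.87
ee_pos: [0.5881, -0.0659, 0.1362]
eef_rot: [-1.565, -0.0, -1.417]
force: [-0.7, -2.1, 2.4]
grip_width: 0.0003
```

Emit:
send_rows(
  series="0 0 0 0 0.02 0 -1; 0 0 0 0 0.04 0 -1; 0 0 0 0 0.06 0 -1; 0 0 0 0 0.06 0 -1; 0 0 0 0 0.06 0 -1; 0 0 0 0 0.06 0 -1; 0 0 0 0 0.06 0 -1; 0 0 0 0 0.06 0 -1; 0 0 0 0 0.06 0 -1; 0 0 0 0 0.06 0 -1",
)

```text
time_s: 7.7
ee_pos: [0.5881, -0.0659, 0.1356]
eef_rot: [-1.565, -0.0, -1.417]
force: [0.1, -1.6, 1.5]
grip_width: 0.0002
```

Emit:
send_rows(
  series="0 0 0 0 0.02 0 -1; 0 0 0 0 0.04 0 -1; 0 0 0 0 0.06 0 -1; 0 0 0 0 0.06 0 -1; 0 0 0 0 0.06 0 -1; 0 0 0 0 0.06 0 -1; 0 0 0 0 0.06 0 -1; 0 0 0 0 0.06 0 -1; 0 0 0 0 0.06 0 -1; 0 0 0 0 0.06 0 -1",
)

```text
time_s: 8.53
ee_pos: [0.5881, -0.0659, 0.135]
eef_rot: [-1.565, -0.0, -1.417]
force: [0.6, -2.1, 2.1]
grip_width: 0.0001
```

Emit:
send_rows(
  series="0 0 0 0 0.02 0 -1; 0 0 0 0 0.04 0 -1; 0 0 0 0 0.06 0 -1; 0 0 0 0 0.06 0 -1; 0 0 0 0 0.06 0 -1; 0 0 0 0 0.06 0 -1; 0 0 0 0 0.06 0 -1; 0 0 0 0 0.06 0 -1; 0 0 0 0 0.06 0 -1; 0 0 0 0 0.06 0 -1",
)

```text
time_s: 9.37
ee_pos: [0.5881, -0.0659, 0.1344]
eef_rot: [-1.565, -0.0, -1.417]
force: [-0.2, -2.2, 2.2]
grip_width: 0.0
```

```bash
python3 s.py; python3 -c "
from h import *
im=camera('wrist')[:,:,::-1][120:280,0:300];cv2.imwrite('pics/w3.png',cv2.resize(im,None,fx=2.6,fy=2.6,interpolation=cv2.INTER_CUBIC))"
```

```text
9.3667 [ 0.5881 -0.0659  0.1344] cab [-0.1472 -0.0242] F [-0.19 -2.15  2.21]
```

Emit:
send_rows(
  series="0 0 0 0 0.02 0 -1; 0 0 0 0 0.04 0 -1; 0 0 0 0 0.06 0 -1; 0 0 0 0 0.06 0 -1; 0 0 0 0 0.06 0 -1; 0 0 0 0 0.06 0 -1; 0 0 0 0 0.06 0 -1; 0 0 0 0 0.06 0 -1; 0 0 0 0 0.06 0 -1; 0 0 0 0 0.06 0 -1",
)

```text
time_s: 10.25
ee_pos: [0.5881, -0.066, 0.1339]
eef_rot: [-1.564, -0.0, -1.417]
force: [-0.8, -3.0, 3.9]
grip_width: 0.0007
```

Emit:
send_rows(
  series="0 0 0 0 0 0 -1; 0 0 0 0 0.02 0 -1; 0 0 0 0 0.03 0 -1; 0 0 0 0 0.03 0 -1; 0 0 0 0 0.03 0 -1; 0 0 0 0 0.03 0 -1; 0 0 0 0 0.03 0 -1; 0 0 0 0 0.03 0 -1; 0 0 0 0 0.03 0 -1; 0 0 0 0 0.03 0 -1",
)

```text
time_s: 11.08
ee_pos: [0.5881, -0.066, 0.1337]
eef_rot: [-1.564, -0.0, -1.417]
force: [-1.3, -2.8, 4.6]
grip_width: 0.0007
```

```bash
python3 s.py
```

```text
11.0833 [ 0.5881 -0.066   0.1337] cab [-0.1472 -0.0243] F [-1.31 -2.83  4.62]
```

Force rises from 2.2 to 4.6 N over the last ~0.8 mm: that's the bridge, at about 6 mm of travel (0.10 rad), which agrees with the picture estimate. I'll back off 0.7 mm and slide out to the lip.

Emit:
send_rows(
  series="0 0 0 0 -0.04 0 -1; 0 0 0 0 -0.07 0 -1; 0 0 0 0 -0.07 0 -1; 0 0 0 0 -0.07 -0.1 -1; 0 0 0 0 -0.07 -0.2 -1; 0 0 0 0 -0.07 -0.3 -1; 0 0 0 0 -0.07 -0.4 -1; 0 0 0 0 -0.07 -0.5 -1; 0 0 0 0 -0.07 -0.6 -1; 0 0 0 0 -0.07 -0.6 -1",
)

```text
time_s: 11.92
ee_pos: [0.582, -0.0669, 0.1342]
eef_rot: [-1.565, -0.0, -1.417]
force: [1.0, -1.5, 2.4]
grip_width: 0.0003
```

```bash
python3 s.py; python3 - <<'E'
import numpy as np
# arc of finger point (gate frame) in tool axes: tool x=-gate y, tool z=+gate x(inward); cm
p=np.array([-.055,.127])*100
for t in np.r_[.05:.31:.05,.4:1.46:.1]:
    q=np.array([[np.cos(t),-np.sin(t)],[np.sin(t),np.cos(t)]])@p-p
    print(round(t,2),"turn y",round(-np.degrees(t)/5,2),"x",round(-q[1],2),"z",round(q[0],2))
E
```

```text
11.9167 [ 0.582  -0.0669  0.1342] cab [-0.1534 -0.0242] F [ 1.02 -1.52  2.42]
0.05 turn y -0.57 x 0.29 z -0.63
0.1 turn y -1.15 x 0.61 z -1.24
0.15 turn y -1.72 x 0.96 z -1.84
0.2 turn y -2.29 x 1.35 z -2.41
0.25 turn y -2.86 x 1.76 z -2.97
0.3 turn y -3.44 x 2.19 z -3.51
0.4 turn y -4.58 x 3.14 z -4.51
0.5 turn y -5.73 x 4.19 z -5.42
0.6 turn y -6.88 x 5.32 z -6.21
0.7 turn y -8.02 x 6.53 z -6.89
0.8 turn y -9.17 x 7.8 z -7.44
0.9 turn y -10.31 x 9.11 z -7.87
1.0 turn y -11.46 x 10.47 z -8.16
1.1 turn y -12.61 x 11.84 z -8.31
1.2 turn y -13.75 x 13.22 z -8.33
1.3 turn y -14.9 x 14.6 z -8.21
1.4 turn y -16.04 x 15.96 z -7.95
```

Emit:
send_rows(
  series="0 -0.1 0 0.05 0 -0.1 -1; 0 -0.2 0 0.1 0 -0.2 -1; 0 -0.3 0 0.14 0 -0.3 -1; 0 -0.4 0 0.19 0 -0.4 -1; 0 -0.45 0 0.24 0 -0.5 -1; 0 -0.5 0 0.27 0 -0.58 -1; 0 -0.57 0 0.29 0 -0.63 -1; 0 -0.57 0 0.29 0 -0.63 -1; 0 -0.57 0 0.29 0 -0.63 -1; 0 -0.57 0 0.29 0 -0.63 -1",
)

```text
time_s: 12.75
ee_pos: [0.5764, -0.0707, 0.1341]
eef_rot: [-1.565, -0.0, -1.367]
force: [1.7, -2.4, 3.7]
grip_width: -0.0
```

```bash
python3 s.py; python3 -c "
from h import *
cv2.imwrite('pics/w4.png',camera('wrist')[:,:,::-1])"
```

```text
12.75 [ 0.5764 -0.0707  0.1341] cab [-0.1595 -0.0271] F [ 1.73 -2.38  3.7 ]
```

View pics/w4.png

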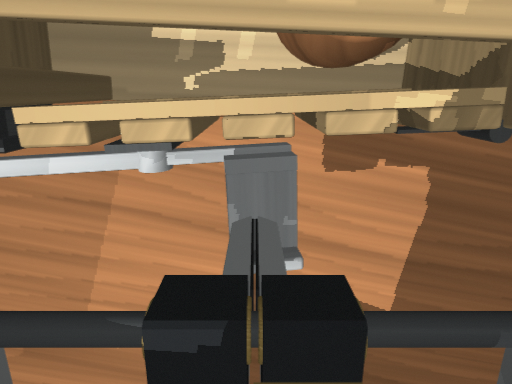

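The gate has followed: its slats are tilted about 0.08 rad against the cabinet (slopes -0.035 and +0.049), drawn by friction, with fingers still inside the plate (228-297) and no jam force. I'll recompute the arc from here.

```bash
cat > arc.py <<'E'
import sys
from h import *
# finger point about hinge, rotate by d from now; print rows in current tool axes
o=get_obs();A=Ro.from_euler("xyz",o["eef_rot"]);H=np.array([.7297-.0968+.0236,-.019-.0153-.1491])
v=np.r_[o["ee_pos"][:2]-H,0];print(o["time_s"],H,v.round(4),np.hypot(*v[:2]),"F",o["force"].round(1))
for d in map(float,sys.argv[1:]):
    print(d,"turn",round(-np.degrees(d)/5,2),(A.inv().apply(Ro.from_euler("z",d).apply(v)-v)*100).round(2))
E
python3 arc.py .03 .06 .1 .14 .18 .22
```

```text
12.8 [ 0.6565 -0.1834] [-0.0801  0.1127  0.    ] 0.13825745851415508 F [ 0.8 -2.3  3.2]
0.03 turn -0.34 [ 0.17 -0.   -0.38]
0.06 turn -0.69 [ 0.36 -0.   -0.75]
0.1 turn -1.15 [ 0.62 -0.01 -1.24]
0.14 turn -1.6 [ 0.9  -0.01 -1.71]
0.18 turn -2.06 [ 1.2  -0.01 -2.18]
0.22 turn -2.52 [ 1.52 -0.02 -2.63]
```

Emit:
send_rows(
  series="0 -0.2 0 0.09 0 -0.2 -1; 0 -0.35 0 0.17 0 -0.38 -1; 0 -0.7 0 0.36 0 -0.75 -1; 0 -1.15 0 0.62 0 -1.24 -1; 0 -1.6 0 0.9 0 -1.71 -1; 0 -2.06 0 1.2 0 -2.18 -1; 0 -2.5 0 1.52 0 -2.63 -1; 0 -2.5 0 1.52 0 -2.63 -1; 0 -2.5 0 1.52 0 -2.63 -1; 0 -2.5 0 1.52 0 -2.63 -1",
)

```text
time_s: 13.63
ee_pos: [0.5537, -0.0907, 0.134]
eef_rot: [-1.565, -0.002, -1.15]
force: [1.6, -1.1, 2.5]
grip_width: 0.0005
```

```bash
python3 arc.py .06 .12 .18 .24 .3 .36 .42 .5; python3 -c "
from h import *
cv2.imwrite('pics/w5.png',camera('wrist')[:,:,::-1])"
```

```text
13.6333 [ 0.6565 -0.1834] [-0.1028  0.0927  0.    ] 0.13838796749507723 F [ 1.6 -1.1  2.5]
0.06 turn -0.69 [ 0.36 -0.   -0.75]
0.12 turn -1.38 [ 0.76 -0.01 -1.47]
0.18 turn -2.06 [ 1.21 -0.01 -2.18]
0.24 turn -2.75 [ 1.69 -0.01 -2.85]
0.3 turn -3.44 [ 2.22 -0.02 -3.49]
0.36 turn -4.13 [ 2.78 -0.02 -4.1 ]
0.42 turn -4.81 [ 3.38 -0.02 -4.67]
0.5 turn -5.73 [ 4.23 -0.03 -5.38]
```

View pics/w5.png

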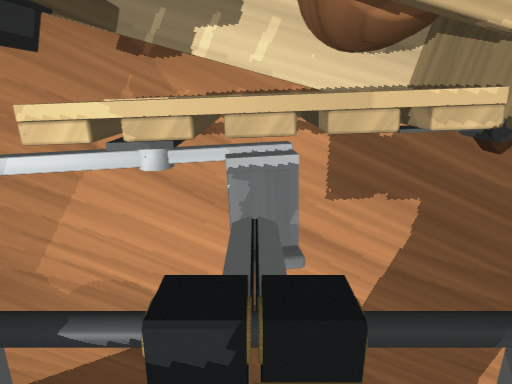

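The gate follows the fingers (same picture relative to the tool) and is out to about 0.3 rad with the bar clear of the keeper. I'll go on swinging.

Emit:
send_rows(
  series="0 -0.35 0 0.18 0 -0.38 -1; 0 -0.9 0 0.48 0 -0.98 -1; 0 -1.38 0 0.76 0 -1.47 -1; 0 -2.06 0 1.21 0 -2.18 -1; 0 -2.75 0 1.69 0 -2.85 -1; 0 -3.44 0 2.22 0 -3.49 -1; 0 -4.13 0 2.78 0 -4.1 -1; 0 -4.81 0 3.38 0 -4.67 -1; 0 -5.3 0 3.8 0 -5.05 -1; 0 -5.73 0 4.23 0 -5.38 -1",
)

```text
time_s: 14.52
ee_pos: [0.5226, -0.1516, 0.1341]
eef_rot: [-1.565, -0.006, -0.647]
force: [4.2, -0.3, 3.1]
grip_width: 0.0003
```

```bash
python3 arc.py .06 .12 .18 .24 .3 .36 .42 .5
```

```text
14.5167 [ 0.6565 -0.1834] [-0.1339  0.0318  0.    ] 0.13765932403322925 F [ 4.2 -0.3  3.1]
0.06 turn -0.69 [ 0.36 -0.   -0.75]
0.12 turn -1.38 [ 0.75 -0.   -1.47]
0.18 turn -2.06 [ 1.2  -0.   -2.17]
0.24 turn -2.75 [ 1.68 -0.01 -2.84]
0.3 turn -3.44 [ 2.2  -0.01 -3.48]
0.36 turn -4.13 [ 2.76 -0.01 -4.08]
0.42 turn -4.81 [ 3.36 -0.01 -4.66]
0.5 turn -5.73 [ 4.2  -0.   -5.36]
```

Emit:
send_rows(
  series="0 -0.6 0 0.3 0 -0.6 -1; 0 -1.1 0 0.6 0 -1.15 -1; 0 -1.6 0 0.9 0 -1.7 -1; 0 -2.06 0 1.2 0 -2.17 -1; 0 -2.75 0 1.68 0 -2.84 -1; 0 -3.44 0 2.2 0 -3.48 -1; 0 -4.13 0 2.76 0 -4.08 -1; 0 -4.81 0 3.36 0 -4.66 -1; 0 -5.3 0 3.8 0 -5.04 -1; 0 -5.73 0 4.2 0 -5.36 -1",
)

```text
time_s: 15.35
ee_pos: [0.5237, -0.2195, 0.1339]
eef_rot: [-1.568, -0.007, -0.147]
force: [4.0, 2.3, 4.0]
grip_width: 0.0005
```

```bash
python3 arc.py .03 .06 .1 .14 .18 ; python3 -c "
from h import *
cv2.imwrite('pics/w6.png',camera('wrist')[:,:,::-1])"
```

```text
15.35 [ 0.6565 -0.1834] [-0.1328 -0.0361  0.    ] 0.13758459946067572 F [4.  2.3 4. ]
0.03 turn -0.34 [ 0.17  0.   -0.38]
0.06 turn -0.69 [ 0.35  0.   -0.75]
0.1 turn -1.15 [ 0.61  0.   -1.23]
0.14 turn -1.6 [ 0.89  0.   -1.7 ]
0.18 turn -2.06 [ 1.19  0.   -2.17]
```

View pics/w6.png

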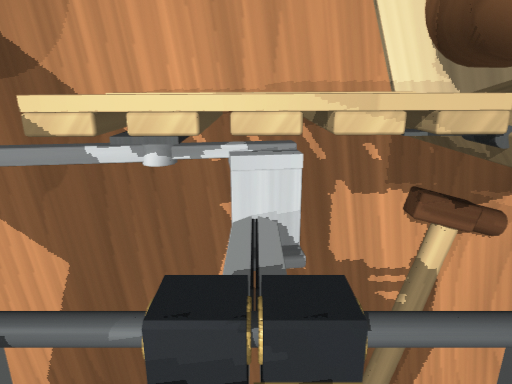

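The gate now lies parallel to the tool (slats level), about 1.28 rad open, and the mallet is clear. I'll swing a bit more and then ease the lever up.

Emit:
send_rows(
  series="0 -0.34 0 0.17 0 -0.38 -1; 0 -0.69 0 0.35 0 -0.75 -1; 0 -1.15 0 0.61 0 -1.23 -1; 0 -1.6 0 0.89 0 -1.7 -1; 0 -1.9 0 1.05 0 -1.95 -1; 0 -2.06 0 1.19 0 -2.17 -1; 0 -2.06 0 1.19 0 -2.17 -1; 0 -2.06 0 1.19 0 -2.17 -1; 0 -2.06 0 1.19 0 -2.17 -1; 0 -2.06 0 1.19 0 -2.17 -1",
)

```text
time_s: 16.23
ee_pos: [0.5316, -0.2425, 0.1338]
eef_rot: [-1.57, -0.006, 0.03]
force: [3.1, 1.7, 3.1]
grip_width: 0.0005
```

Emit:
send_rows(
  series="0 0 0 0 -0.1 0.05 -1; 0 0 0 0 -0.2 0.1 -1; 0 0 0 0 -0.3 0.15 -1; 0 0 0 0 -0.4 0.2 -1; 0 0 0 0 -0.5 0.2 -1; 0 0 0 0 -0.6 0.2 -1; 0 0 0 0 -0.8 0.2 -1; 0 0 0 0 -1.2 0.2 -1; 0 0 0 0 -2 0.2 -1; 0 0 0 0 -3.5 0.2 -1",
)

```text
time_s: 17.07
ee_pos: [0.5308, -0.2405, 0.1682]
eef_rot: [-1.569, -0.004, 0.031]
force: [0.5, -0.2, 0.5]
grip_width: 0.0003
```

Emit:
send_rows(
  series="0 0 0 0 -2 0 -1; 0 0 0 0 -5 0 -1; 0 0 0 0 -8 0 -1; 0 0 0 0 -10 0 -1; 0 0 0 0 -12 0 -1; 0 0 0 0 -12 0 -1; 0 0 0 0 -12 0 -1; 0 0 0 0 -12 0 -1; 0 0 0 0 -12 0 -1; 0 0 0 0 -12 0 -1",
)

```text
time_s: 17.9
ee_pos: [0.5303, -0.2408, 0.2876]
eef_rot: [-1.569, -0.005, 0.031]
force: [-0.0, -0.1, -0.6]
grip_width: 0.0003
```

```bash
python3 s.py; python3 -c "
from h import *
a=camera('wrist')[:,:,::-1];b=camera('top')[:,:,::-1]
cv2.imwrite('pics/end.png',cv2.resize(np.vstack([a,b]),None,fx=.78,fy=.78))"
```

```text
17.9 [ 0.5303 -0.2408  0.2876] cab [-0.2317 -0.1879] F [-0.01 -0.06 -0.61]
```

View pics/end.png

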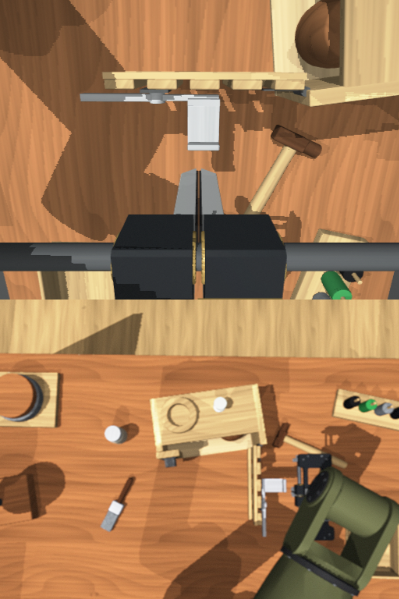

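The gate stands about a right angle out (parallel to the tool's axis, ~1.45 rad), the bar looks level, the fingers are clear and the bystanders are in place. I'm handing in.

```bash
python3 -c "
from station import *
print(hand_in())"
```

```text
the job is handed in; nothing more can be done
None
```

The gate is open at about 1.45 rad and the job is handed in, after about 18 s of the allowed 70 s. The hand-in gives no verdict.

- **Latch:** I pressed the thumb lever down in sub-millimetre steps until the force rose from about 2 N to 4.6 N. I took that as the bar touching the bridge, about 6 mm down (roughly 0.10 rad). I then backed off 0.7 mm and drew the gate out with the lever held down.
- **Swing:** I followed the hinge arc with the lever held, then eased the lever up and lifted the fingers clear.
- **Last checks:** In the final wrist and top pictures the gate stands about a right angle out, and the bystanders in view look unmoved. The tool is about 15 cm above the plate and reads about 0 N. The fingers only ever pressed on the thumb plate.
- **Not measured directly:** The bar looked level in that picture, but only from above, so I inferred the drop from the lever being free. I estimated the gate angle from the tool's yaw, with the gate looking parallel to the tool. I did not measure bystander positions.

I viewed 9 pictures, within the budget of 10. None of my checks failed or disagreed.

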